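# Clamp a blank in the drilling fixture

### The arm

A 6-joint arm with a two-finger parallel gripper is mounted at the origin on the work surface. World frame = base frame: x ahead of the robot, y to its left, z up, the work surface at z = 0. Lengths are in m, angles in rad, forces in N, time in s.
With the tool pointing down it reaches from about 0.35 to 0.975 m from the base axis. Payload 4.9 kg.
Tool frame: the origin (TCP) lies at the very end of the fingers, on their centre line; the grasp point (between the pads) lies 19 mm behind it; z points along the fingers, y is the line along which they close (so a half turn about z gives the same grasp; the last joint's range is limited). The gripper opens to 85 mm and grips with 20 to 120 N. Pads are 22 mm wide; open, the fingers measure 114 mm over their backs; the gripper's body (76 mm by 85 mm) begins 54 mm behind the grasp point. The pads swing forward as they close: fully open they stand 13 mm farther back than shut.
Start: joints at [-1.275, 0.053, 1.613, -0, 1.476, -0.119], TCP at [0.252, -0.572, 0.21] pointing down, gripper open.
Joint ranges: [-3.01, 3.01], [-1.01, 2.22], [0.06, 2.58], [-1.02, 4.17], [0.09, 2.62], [-3.14, 3.14]. Speed limits (rad/s): [2.57, 2.57, 3.14, 3.14, 3.14, 3.14].

### API

Orientations are given as a unit quaternion [w, x, y, z].
In Python, from plant import monitor, vision, manip gives the robot as it stands. The module is installed in compiled form; this text tells all that it offers.
- The arm moves only by the tool arm_command, never from a script. Its argument "rows" is a list of rows, each a list of 3 entries, a list of its own where there are three numbers: the finger opening in mm, from 0 to 85.4, then the shift along the world's x, y, z in units of 30 cm (1.0 is 30 cm), then the turn, a rotation vector about the world's x, y, z in units of pi/2 rad (1.0 is pi/2 rad). In form: [[claw, [x, y, z], [wx, wy, wz]], ...]. A call has 1 to 12 rows; each row is the pose to reach, as a shift and turn from the pose commanded when the call began; what a row does not reach only later rows make up. A row lasts 1/12 s, in which the tool goes at most 41.7 mm and 7.16 degrees, less where a joint would pass 70% of its speed; a pose out of reach is approached as far as the arm can. A call with a number of a shift or a turn outside -1 to 1 is refused whole. A call with a gripper value outside its range is refused whole. The fingers move at their own pace and stop on an object; the grip force is fixed at half the most. Time passes only in rows, so rows that repeat a pose let the fingers close. It gives the time, the measured TCP pose, the force, the opening and the grip force at its end, in the units of the state.
- monitor.state(): the state, without advancing time (a new reading comes with each control period).
- vision.grab_frame(name): name is "scene" or "top" or "wrist"; returns a dict with "color" (480x640x3 uint8, red, green, blue), "z_map" (480x640 float32, m along the optical axis (not along the pixel's ray), 0 where there is no reading), "mtx" (3x3 intrinsics, pixels), "R" (3x3) and "t" (3): a world point X has camera coordinates R X + t. Camera axes: x right, y down, z forward; pixel columns grow to the right and rows downward; lengths in m; the calibration is good to about 2 mm. A picture is of the moment at which its call begins.
- manip.job_done(): hands the job in; it is judged then, once.
The state is a dict: "time": time; "joint_pos": joint angles; "joint_vel": joint speeds; "joint_efforts": joint torques, N m; "tool_pos": TCP position; "tool_rot": TCP orientation; "contact_force": force on the tool from outside, world axes, zero at the start; "ft_torque": the same for the moment, N m; "gripper_width": opening from 0.0 (shut) to 1.0 (fully open); "grasp_force": force on a finger pad.
Only numpy, scipy, OpenCV 4.12 (cv2) and the standard library are available. Lean on these libraries where they do the work, as an engineer would, in place of code of your own. Each camera call takes 0.05 s, during which the arm holds its last target. There are 200 camera calls.

### The job

Slide the aluminium blank along its channel until its end butts flush against the fixture's end stop, with the clamp lever still up. Then press the sprung clamp lever down until its catch holds it shut on the blank by itself. Leave the oiler, the dial gauge and the mallet where they are.

Things in the scene. Friction and masses are not known exactly. Their poses are not given: they have to be found in the camera images.
- fixture: Fixed clamping fixture. Dark base plate 16 mm thick, x -140 to 110, y -145 to 125 mm. Origin on the table; z up; x along the channel towards the end stop (away from the robot, give or take yaw). Channel on y = 0 between rails 10 mm high, 48 mm apart, x -140 to 60. End stop: steel block 40 x 80 x 36 mm on the plate. Grey catch housing at x 30, y -83 to -123, top 66 mm above the table
- blank: Loose plain aluminium bar 120 (x) x 44 (y) x 30 (z) mm, about 0.4 kg, lying in the channel on the base plate (16 mm above the table) some way short of the end stop. Origin at the centre of its underside; x along its length, towards the stop
- blank_nose (a point): Centre of the blank's end face that looks at the end stop: 60 mm along x from the blank's origin, 15 mm up
- stop_face (a point): Centre of the end stop's face, 31 mm above the table; axes as the fixture's. The blank is home when blank_nose lies on it (gap along x zero)
- clamp_lever (a joint): Clamp lever angle, rad. 0: up, where its spring returns it, arm rising at 40 degrees (0.70 rad) from the pivot across the channel to the fixture's -y side. Grows as the pad is pressed down. The catch snaps in at about 0.72 (hard stop 0.76); released it then stays at about 0.69, arm about level, its sprung rubber foot on the blank. Let go earlier it springs back. Needs 8 to 15 N on the pad
- lever_pad (a point): Centre of the upper face of the black rubber hand pad at the lever's free end (34 mm along x, 44 along the arm, 16 thick): 190 mm along the arm from the pivot, 14 mm above the arm's line. Up, it is 208 mm above the table; latched, about 91. Axes turn with the lever: x along the hinge, -y outward along the arm, z out of the upper face
- lever_pivot (a point): The lever's hinge axis, 75 mm above the table, at x 30, y 70 mm from the fixture's origin, between two grey cheeks (tops at 86 mm). The axis runs along the fixture's x; the lever swings in the plane x = 30. Axes as the fixture's
- oiler: Bystander: small green plastic oil bottle, 52 mm diameter, 107 mm high with its spout, upright; origin at the centre of its underside
- dial_gauge: Bystander: dial gauge on a dark 50 x 44 mm foot, 113 mm high; origin at the centre of its underside
- mallet: Bystander: soft-faced mallet lying flat, 235 mm long, head 65 x 40 mm at its +x end; origin under the handle at the middle of its length
There are look-alikes about, which are no part of the job. What is meant by the blank is not brown or pink, and is the larger of those in its own colour.

How it is judged:
By the outcome, as a careful person would: the job done as asked, in the order asked, and still so for the second after the job is handed in, with the robot touching nothing.
It also fails if it takes over 51 s, if anything falls off the work surface, if the arm or the gripper's body presses on something with over 40 N, if the wrist force passes 120 N, or if a joint passes its speed limit or range.

## Working session

There is one attempt and no reset: what is moved stays moved. The work goes in short steps, Python scripts to look and compute and a tool call to move; the robot and the scene stay as the last step left them, time stands still between calls to the robot, and variables do not carry over. Pictures are saved under pics/ and viewed, at most 10 in all, crops included, and the job is handed in when it is done.

Besides the shell and the picture viewer there is one more tool, called after "Call:" as name(argument=value, ...) on one line, values as JSON. arm_command: Moves the arm, as the interface text tells. Shifts and turns lie within -1 to 1; 1 stands for 30 cm of shift or pi/2 rad of turn. Its arguments: {"type":"object","properties":{"rows":{"type":"array"}},"required":["rows"]}

```bash
mkdir -p pics; cat > h.py <<'E'
import numpy as np, cv2
from plant import monitor, vision, manip
def grab(n):
    f=vision.grab_frame(n); np.savez(f'{n}.npz',**f)
    return f
def pts(f):
    z=f['z_map']; v,u=np.indices(z.shape)
    K=f['mtx']; c=np.stack([(u-K[0,2])/K[0,0]*z,(v-K[1,2])/K[1,1]*z,z],-1)
    return (c-f['t'])@f['R']
E
python3 - <<'E'
from h import *
for n in ('scene','top'):
    f=grab(n); cv2.imwrite(f'pics/{n}1.png',f['color'][...,::-1]); print(n,f['mtx'].round(1).tolist(),(-f['R'].T@f['t']).round(3))
print(monitor.state())
E
```

```text
scene [[494.8, 0.0, 327.2], [0.0, 494.8, 243.1], [0.0, 0.0, 1.0]] [0.799 0.458 0.805]
top [[558.4, 0.0, 311.4], [0.0, 558.4, 233.0], [0.0, 0.0, 1.0]] [0.422 0.05  1.284]
{'time': 0.1, 'joint_pos': array([-1.27497892e+00,  5.32967642e-02,  1.61418935e+00,  1.10794389e-05,
        1.47599992e+00, -1.19004595e-01]), 'joint_vel': array([-0.00026235, -0.00095039, -0.00336372, -0.00251042, -0.00134283,
       -0.0012905 ]), 'joint_efforts': array([ 9.63926723e-04, -3.94901741e+01, -3.71363068e+01, -9.45578813e-05,
        3.94356539e-03,  5.01805062e-06]), 'tool_pos': array([ 0.25171141, -0.57139728,  0.20866282]), 'tool_rot': array([-9.43478432e-04,  9.78567009e-01,  2.05926472e-01, -7.80915507e-05]), 'contact_force': array([-0.39367996,  0.13202686,  0.40265541]), 'ft_torque': array([-0.00191161, -0.01906845,  0.03440425]), 'grasp_force': 0.0, 'gripper_width': 0.9994727373946519}
```

View pics/scene1.png

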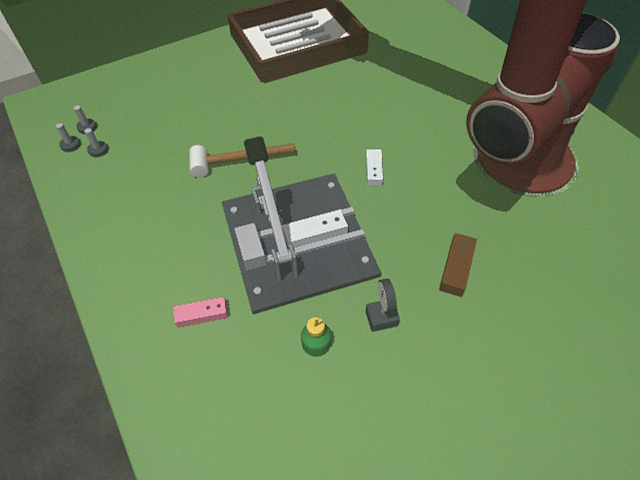

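View pics/top1.png

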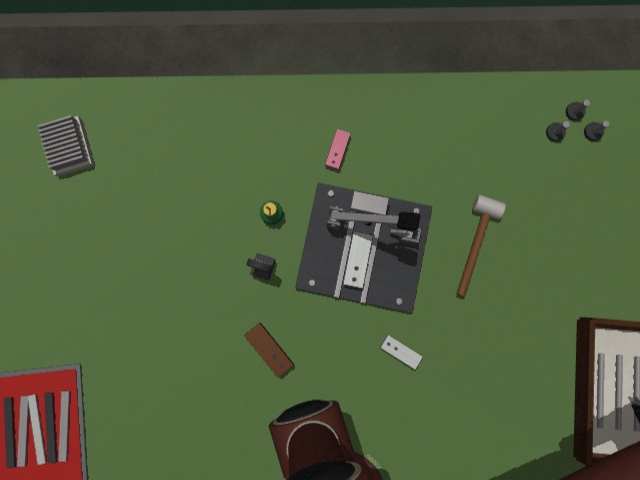

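The scene view shows the fixture around (300,240), with the white blank at (318,225) in its channel. The end stop is at (250,245) and the raised lever's black pad at (257,150). In the top view the blank spans (352,288)–(365,235), the stop is at (370,203) and the pad at (409,221). The smaller white bar at (401,352) is a look-alike.

```bash
cat > m.py <<'E'
from h import *
def rect(P,m):
    r=cv2.minAreaRect((P[m][:,:2]*1000).astype(np.float32)); return np.round(cv2.boxPoints(r),1).tolist(), np.round(r[1],1).tolist(), round(float(np.median(P[m][:,2])),4), int(m.sum())
def comp(m,seed=None):
    n,l,s,c=cv2.connectedComponentsWithStats(m.astype(np.uint8)); return l==1+np.argmax(s[1:,4])
E
python3 - <<'E'
from m import *
R={'top':((280,170),(450,325)),'scene':((215,125),(390,315))}
for n in R:
    f=np.load(n+'.npz'); P=pts(f); hsv=cv2.cvtColor(f['color'],cv2.COLOR_RGB2HSV).astype(int)
    (u0,v0),(u1,v1)=R[n]; roi=np.zeros((480,640),bool); roi[v0:v1,u0:u1]=1
    z=P[...,2]; S,V=hsv[...,1],hsv[...,2]
    print(n,'table',np.median(z[roi&(hsv[...,1]>100)]))
    print(' plate',rect(P,comp(roi&(V<90)&(S<80)&(abs(z-.016)<.005))))
    print(' blank',rect(P,comp(roi&(V>170)&(S<50)&(abs(z-.046)<.006))))
    print(' stop',rect(P,comp(roi&(abs(z-.052)<.005)&(S<50)&(V>100)&(V<200))))
    m=comp(roi&(z>.17)&(V<70)); print(' pad',rect(P,m),P[m].mean(0).round(4),P[m].max(0).round(3))
    m=comp(roi&(V>170)&(S<50)&(abs(z-.046)<.006)); print(' blankV',V[m].min(),np.median(V[m]))
    c=f['color'][v0:v1,u0:u1,::-1]; cv2.imwrite(f'pics/{n}c.png',cv2.resize(c,None,fx=3,fy=3,interpolation=cv2.INTER_CUBIC))
E
```

```text
top table -0.00048472749117443815
 plate ([[401.1000061035156, -174.39999389648438], [644.0, -230.0], [668.2000122070312, -124.19999694824219], [425.29998779296875, -68.69999694824219]], [108.5, 249.2], 0.0155, 3954)
 blank ([[459.70001220703125, -61.20000076293945], [566.7000122070312, -84.30000305175781], [575.5999755859375, -43.20000076293945], [468.6000061035156, -20.0]], [42.1, 109.5], 0.0455, 847)
 stop ([[619.2000122070312, -115.69999694824219], [658.2000122070312, -124.69999694824219], [675.7999877929688, -48.0], [636.7999877929688, -39.0]], [78.7, 40.0], 0.0512, 582)
 pad ([[390.0, 17.299999237060547], [582.2000122070312, -171.10000610351562], [613.7999877929688, -138.8000030517578], [421.6000061035156, 49.599998474121094]], [45.2, 269.1], 0.2102, 358) [ 0.5808 -0.138   0.2155] [0.6   0.05  1.284]
 blankV 171 188.0
scene table 0.023358918982527767
 plate ([[440.20001220703125, 2.0999999046325684], [681.5999755859375, -53.70000076293945], [702.4000244140625, 36.400001525878906], [461.0, 92.19999694824219]], [92.4, 247.8], 0.016, 2872)
 blank ([[456.70001220703125, -61.20000076293945], [568.2000122070312, -84.19999694824219], [577.5, -39.099998474121094], [466.0, -16.0]], [46.1, 113.8], 0.0463, 979)
 stop ([[617.7000122070312, -115.4000015258789], [656.5, -124.30000305175781], [674.7999877929688, -44.0], [635.9000244140625, -35.20000076293945]], [82.3, 39.9], 0.0521, 761)
 pad ([[560.0, -147.39999389648438], [593.7000122070312, -158.60000610351562], [799.2000122070312, 458.0], [765.5999755859375, 469.20001220703125]], [650.0, 35.5], 0.2087, 457) [ 0.5849 -0.131   0.2126] [0.799 0.458 0.805]
 blankV 171 224.0
```

View pics/topc.png

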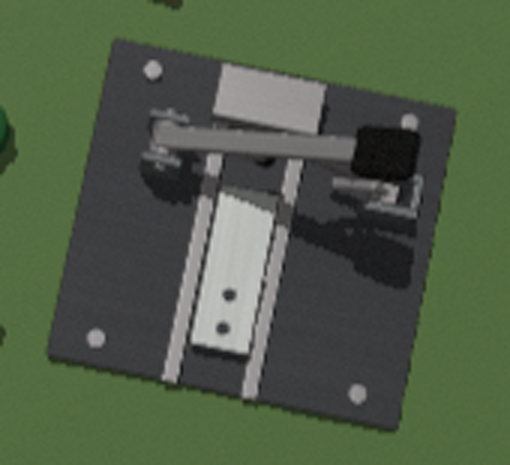

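View pics/scenec.png

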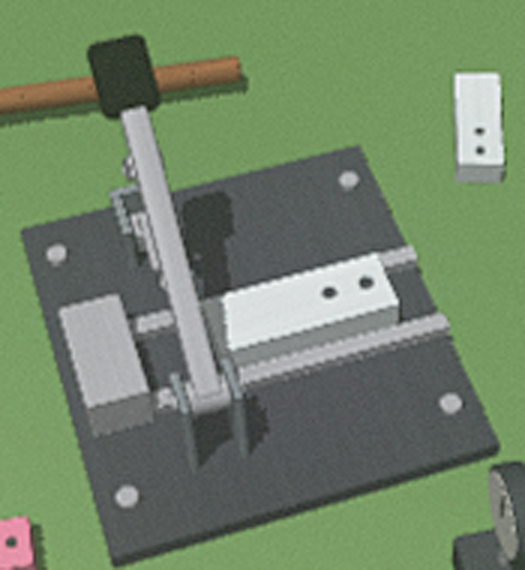

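Call:
arm_command(rows=[[0,[0.33,0.96,0.0],[0,0,-0.41]],[0,[0.33,0.96,0.0],[0,0,-0.41]],[0,[0.33,0.96,0.0],[0,0,-0.41]],[0,[0.33,0.96,0.0],[0,0,-0.41]],[0,[0.33,0.96,0.0],[0,0,-0.41]],[0,[0.33,0.96,0.0],[0,0,-0.41]],[0,[0.33,0.96,0.0],[0,0,-0.41]],[0,[0.33,0.96,0.0],[0,0,-0.41]],[0,[0.33,0.96,0.0],[0,0,-0.41]],[0,[0.33,0.96,0.0],[0,0,-0.41]]])

```text
time: 0.93
tool_pos: [0.351, -0.2835, 0.2096]
tool_rot: [0.0, 0.994, -0.113, -0.0]
contact_force: [-0.2, 0.5, -0.7]
gripper_width: 0.0
grasp_force: 0.0
```

Call:
arm_command(rows=[[0,[0.297,0.833,0.0],[0,0,0]],[0,[0.297,0.833,0.0],[0,0,0]],[0,[0.297,0.833,0.0],[0,0,0]],[0,[0.297,0.833,0.0],[0,0,0]],[0,[0.297,0.833,0.0],[0,0,0]],[0,[0.297,0.833,0.0],[0,0,0]],[0,[0.297,0.833,0.0],[0,0,0]],[0,[0.297,0.833,0.0],[0,0,0]],[0,[0.297,0.833,0.0],[0,0,0]],[0,[0.297,0.833,0.0],[0,0,0]]])

```text
time: 1.77
tool_pos: [0.4399, -0.0356, 0.2096]
tool_rot: [0.0, 0.993, -0.115, -0.0]
contact_force: [0.3, -0.7, -0.0]
gripper_width: 0.001
grasp_force: 0.0
```

```bash
python3 - <<'E'
from m import *
from scipy.spatial.transform import Rotation as Ro
s=monitor.state(); q=s['tool_rot']; M=Ro.from_quat(np.r_[q[1:],q[0]]).as_matrix()
p=s['tool_pos']*1000; e=np.array([.9744,-.225]); print('M',M.round(3).tolist(),'p',p,'s',p[:2]@e,'n',p[:2]@[.225,.9744],s['joint_pos'].round(2),s['contact_force'].round(2))
f=grab('wrist'); cv2.imwrite('pics/wrist1.png',f['color'][...,::-1]); P=pts(f)
hsv=cv2.cvtColor(f['color'],cv2.COLOR_RGB2HSV); m=comp((hsv[...,1]<50)&(hsv[...,2]>150)&(abs(P[...,2]-.046)<.004))
b=rect(P,m); print(b); b=np.array(b[0]); print('s,n',np.c_[b@e,b@[.225,.9744]].round(1).tolist())
E
```

```text
M [[0.973, -0.229, -0.001], [-0.229, -0.973, -0.001], [-0.001, 0.001, -1.0]] p [439.9163597  -35.56802708 209.55251547] s 436.657306988288 n 64.32369534884315 [-0.25 -0.41  2.02 -0.    1.53  1.55] [ 0.33 -0.7  -0.02]
([[458.20001220703125, -60.0], [575.2999877929688, -85.5999984741211], [584.7000122070312, -42.599998474121094], [467.6000061035156, -17.0]], [44.0, 119.8], 0.0454, 6558)
s,n [[460.0, 44.6], [579.8, 46.0], [579.3, 90.0], [459.5, 88.6]]
```

View pics/wrist1.png

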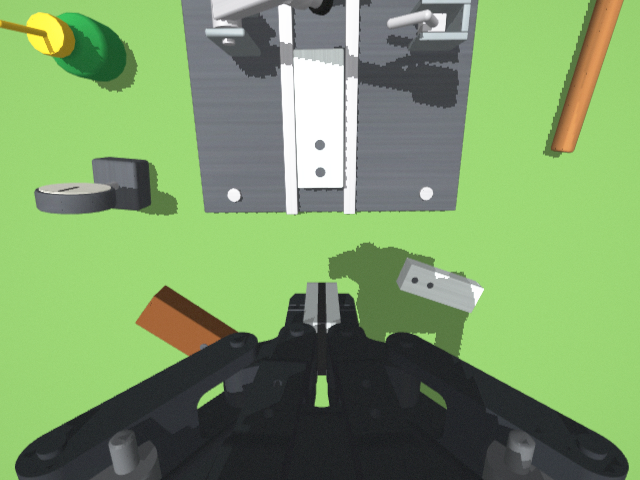

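The wrist view shows the blank at (320,120) in the channel, and its measured size matches the text. The shut fingers are in line behind it, so I'll go down and push.

Call:
arm_command(rows=[[0,[0.002,0.008,-0.12],[0,0,0]],[0,[0.002,0.008,-0.24],[0,0,0]],[0,[0.002,0.008,-0.36],[0,0,0]],[0,[0.002,0.008,-0.46],[0,0,0]],[0,[0.002,0.008,-0.54],[0,0,0]],[0,[0.002,0.008,-0.59],[0,0,0]],[0,[0.002,0.008,-0.605],[0,0,0]],[0,[0.002,0.008,-0.605],[0,0,0]],[0,[0.002,0.008,-0.605],[0,0,0]]])

```text
time: 2.57
tool_pos: [0.4412, -0.0327, 0.0292]
tool_rot: [0.0, 0.993, -0.115, 0.001]
contact_force: [0.2, -0.8, 0.5]
gripper_width: 0.0
grasp_force: 0.0
```

Call:
arm_command(rows=[[0,[0.013,-0.003,0],[0,0,0]],[0,[0.026,-0.006,0],[0,0,0]],[0,[0.039,-0.009,0],[0,0,0]],[0,[0.052,-0.012,0],[0,0,0]],[0,[0.065,-0.015,0],[0,0,0]],[0,[0.078,-0.018,0],[0,0,0]],[0,[0.091,-0.021,0],[0,0,0]],[0,[0.104,-0.024,0],[0,0,0]],[0,[0.117,-0.027,0],[0,0,0]],[0,[0.13,-0.03,0],[0,0,0]],[0,[0.137,-0.0315,0],[0,0,0]],[0,[0.143,-0.033,0],[0,0,0]]])

```text
time: 3.57
tool_pos: [0.4838, -0.0416, 0.0283]
tool_rot: [-0.0, 0.993, -0.114, -0.0]
contact_force: [-0.9, -0.0, 0.7]
gripper_width: -0.002
grasp_force: 0.0
```

Call:
arm_command(rows=[[0,[0.0065,-0.0015,0],[0,0,0]],[0,[0.013,-0.003,0],[0,0,0]],[0,[0.0195,-0.0045,0],[0,0,0]],[0,[0.026,-0.006,0],[0,0,0]],[0,[0.0325,-0.0075,0],[0,0,0]],[0,[0.036,-0.0083,0],[0,0,0]],[0,[0.039,-0.009,0],[0,0,0]],[0,[0.041,-0.0095,0],[0,0,0]],[0,[0.043,-0.0099,0],[0,0,0]],[0,[0.045,-0.0104,0],[0,0,0]],[0,[0.045,-0.0104,0],[0,0,0]]])

```text
time: 4.48
tool_pos: [0.497, -0.0447, 0.0283]
tool_rot: [-0.0, 0.993, -0.114, 0.0]
contact_force: [0.3, -0.2, -0.8]
gripper_width: 0.002
grasp_force: 0.0
```

Call:
arm_command(rows=[[0,[0.0016,-0.0004,0],[0,0,0]],[0,[0.0032,-0.0008,0],[0,0,0]],[0,[0.0032,-0.0008,0],[0,0,0]]])

```text
time: 4.73
tool_pos: [0.498, -0.045, 0.0283]
tool_rot: [0.0, 0.993, -0.114, 0.0]
contact_force: [0.4, 0.4, -0.8]
gripper_width: 0.002
grasp_force: 0.0
```

Call:
arm_command(rows=[[0,[0.0016,-0.0004,0],[0,0,0]],[0,[0.0032,-0.0008,0],[0,0,0]],[0,[0.0032,-0.0008,0],[0,0,0]]])

```text
time: 4.98
tool_pos: [0.499, -0.0452, 0.0283]
tool_rot: [0.0, 0.993, -0.114, 0.0]
contact_force: [0.6, -0.1, -0.7]
gripper_width: 0.002
grasp_force: 0.0
```

```bash
cat > chk.py <<'E'
from m import *
e=np.array([.9744,-.225]);n_=np.array([.225,.9744])
for n,((u0,v0),(u1,v1)) in {'scene':((215,165),(390,315)),'wrist':((0,0),(640,280))}.items():
    f=grab(n); P=pts(f); hsv=cv2.cvtColor(f['color'],cv2.COLOR_RGB2HSV).astype(int); q=P[...,:2]*1000; s=q@e; w=q@n_
    m=(abs(P[...,2]-.046)<.004)&(s>440)&(s<640)&(abs(w-67)<24)
    m=comp(m); print(n,'blank s',np.percentile(s[m],[0.5,2,98,99.5]).round(1),'w',np.percentile(w[m],[1,99]).round(1),m.sum())
    k=(abs(P[...,2]-.052)<.004)&(s>600)&(s<690)&(abs(w-67)<40)&(P[...,2]>.0495)
    if k.sum()>50: print('stop s',np.percentile(s[k],[1,99]).round(1))
p=monitor.state()['tool_pos'][:2]*1000; print('tcp s',p@e, 'w',p@n_)
E
python3 chk.py
```

```text
scene blank s [459.5 462.  576.4 577.8] w [46.5 90.3] 967
stop s [628.2 667.1]
wrist blank s [480.4 488.7 578.2 579.1] w [46.  89.1] 18860
tcp s 496.2926600674119 w 68.21965496528145
```

```bash
python3 - <<'E'
from m import *
a=[cv2.resize(np.load('scene.npz')['color'][130:330,210:410],None,fx=2,fy=2),cv2.resize(np.load('wrist.npz')['color'],(400,400))]
cv2.imwrite('pics/c3.png',np.hstack(a)[...,::-1])
E
```

```text
(no output)
```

View pics/c3.png

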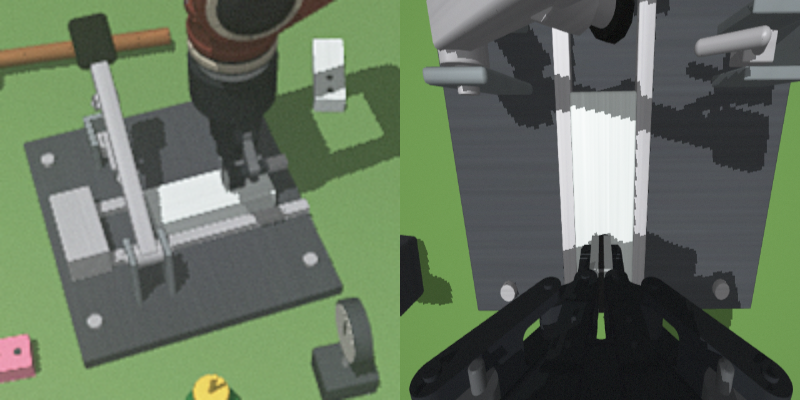

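The blank hasn't moved: the fingertips at about (240,180) left / (600,270) right appear to be above its top instead of behind it. I'll measure the true fingertip height.

```bash
python3 - <<'E'
from m import *
e=np.array([.9744,-.225]);n_=np.array([.225,.9744])
f=np.load('scene.npz');P=pts(f);q=P[...,:2]*1000;s=q@e;w=q@n_;z=P[...,2]*1000
u,v=210+np.array([225,240,250,265]),130+np.array([185,180,175,185])/1
for V in range(205,240,3):
  print(V,[(int(s[V,U]),int(w[V,U]),int(z[V,U])) for U in range(315,350,4)])
f=np.load('wrist.npz');P=pts(f);q=P[...,:2]*1000;s=q@e;w=q@n_;z=P[...,2]*1000
for V in range(280,340,6): print(V,[(int(s[V,U]),int(w[V,U]),int(z[V,U])) for U in range(285,360,12)])
E
```

```text
205 [(496, -4, 17), (512, 78, 118), (505, 82, 120), (503, 97, 136), (499, 108, 147), (494, 114, 152), (448, 9, 15), (440, 12, 15), (433, 15, 16)]
208 [(497, 0, 14), (490, 4, 15), (506, 85, 115), (496, 77, 102), (499, 109, 140), (495, 117, 148), (485, 111, 137), (443, 20, 15), (436, 24, 18)]
211 [(500, 8, 14), (492, 12, 15), (506, 85, 106), (499, 84, 103), (501, 113, 137), (497, 123, 148), (489, 120, 141), (483, 124, 143), (441, 39, 27)]
214 [(502, 17, 16), (495, 19, 16), (506, 82, 95), (507, 108, 126), (504, 123, 142), (498, 127, 144), (491, 127, 142), (484, 129, 141), (442, 42, 22)]
217 [(511, 47, 46), (504, 50, 46), (504, 77, 79), (507, 109, 118), (506, 129, 142), (499, 130, 140), (492, 129, 136), (460, 65, 47), (443, 43, 14)]
220 [(514, 55, 47), (505, 54, 42), (504, 76, 69), (506, 107, 107), (490, 82, 70), (477, 68, 48), (469, 69, 46), (462, 72, 47), (446, 52, 16)]
223 [(516, 61, 45), (508, 64, 46), (504, 76, 59), (498, 82, 65), (490, 82, 61), (478, 72, 44), (472, 76, 46), (464, 78, 45), (449, 60, 17)]
226 [(518, 68, 45), (511, 72, 47), (503, 73, 46), (496, 76, 47), (488, 77, 45),
[... 1021 characters left out ...]
, 64, 67), (502, 59, 59), (495, 52, 45)]
304 [(492, 86, 45), (503, 79, 65), (507, 74, 72), (507, 69, 73), (506, 65, 72), (503, 59, 66), (492, 52, 45)]
310 [(489, 87, 45), (503, 79, 70), (506, 74, 77), (506, 69, 77), (508, 65, 79), (502, 60, 69), (489, 52, 45)]
316 [(485, 87, 44), (503, 79, 74), (506, 74, 81), (506, 69, 81), (507, 65, 82), (502, 60, 74), (486, 52, 46)]
322 [(503, 83, 80), (503, 78, 79), (506, 74, 84), (507, 69, 86), (507, 65, 86), (503, 60, 80), (503, 56, 79)]
328 [(508, 81, 92), (509, 77, 93), (508, 73, 91), (505, 69, 86), (507, 65, 90), (509, 61, 93), (508, 57, 92)]
334 [(507, 81, 94), (509, 77, 96), (507, 73, 94), (502, 69, 85), (508, 65, 95), (508, 62, 95), (508, 58, 95)]
```

```bash
python3 - <<'E'
from m import *
e=np.array([.9744,-.225]);n_=np.array([.225,.9744])
for n in ('wrist','scene','top'):
    f=grab('top') if n=='top' else np.load(n+'.npz');P=pts(f);q=P[...,:2]*1000;s=q@e;w=q@n_;z=P[...,2]*1000
    m=(s>484)&(s<512)&(abs(w-68)<14)&(z>48.5)&(z<75)
    print(n,m.sum(),np.percentile(z[m],[0,1,5,10]) if m.any() else '')
    h=[(k,int(((z>k)&(z<=k+1)&(abs(s-496)<14)&(abs(w-68)<14)).sum())) for k in range(43,66)]; print(h)
E
```

```text
wrist 1410 [53.02534884 53.70421076 55.72402764 57.23910235]
[(43, 11), (44, 270), (45, 657), (46, 153), (47, 1), (48, 0), (49, 0), (50, 0), (51, 0), (52, 0), (53, 22), (54, 25), (55, 38), (56, 45), (57, 62), (58, 45), (59, 68), (60, 62), (61, 64), (62, 69), (63, 60), (64, 72), (65, 78)]
scene 52 [48.54451213 48.55137938 48.91570955 52.22079662]
[(43, 5), (44, 7), (45, 23), (46, 22), (47, 13), (48, 7), (49, 0), (50, 1), (51, 0), (52, 1), (53, 1), (54, 1), (55, 0), (56, 3), (57, 4), (58, 2), (59, 3), (60, 1), (61, 7), (62, 3), (63, 2), (64, 3), (65, 1)]
top 0 
[(43, 0), (44, 0), (45, 0), (46, 0), (47, 0), (48, 0), (49, 0), (50, 0), (51, 0), (52, 0), (53, 0), (54, 0), (55, 0), (56, 0), (57, 0), (58, 0), (59, 0), (60, 0), (61, 0), (62, 0), (63, 0), (64, 0), (65, 0)]
```

The fingertips really sit about 24 mm above the reported TCP, at 52 mm, with the blank's top at 46. So I passed over the blank. I'll go back and lower further, then check by camera.

Call:
arm_command(rows=[[0,[-0.1,0.023,0],[0,0,0]],[0,[-0.195,0.045,0],[0,0,0]],[0,[-0.195,0.045,0],[0,0,0]],[0,[-0.195,0.045,-0.03],[0,0,0]],[0,[-0.195,0.045,-0.06],[0,0,0]],[0,[-0.195,0.045,-0.075],[0,0,0]],[0,[-0.195,0.045,-0.075],[0,0,0]],[0,[-0.195,0.045,-0.075],[0,0,0]]])

```text
time: 5.8
tool_pos: [0.4406, -0.0318, 0.0053]
tool_rot: [-0.0, 0.993, -0.114, -0.001]
contact_force: [0.1, -0.4, 0.7]
gripper_width: 0.001
grasp_force: 0.0
```

```bash
cat > tip.py <<'E'
from m import *
e=np.array([.9744,-.225]);n_=np.array([.225,.9744])
p=monitor.state()['tool_pos']*1000; S,W=p[:2]@e,p[:2]@n_; print('tcp',S,W,p[2])
f=np.load('wrist.npz');P=pts(f);q=P[...,:2]*1000;s=q@e;w=q@n_;z=P[...,2]*1000
print([(k,int(((z>k)&(z<=k+1)&(abs(s-S)<14)&(abs(w-W)<10)).sum())) for k in range(14,50,1)])
E
python3 chk.py; python3 tip.py
```

```text
scene blank s [459.2 461.1 576.2 577.9] w [45.8 90.1] 1178
stop s [628.1 667.2]
wrist blank s [460.8 462.7 549.7 550.6] w [46.  88.7] 33642
tcp s 436.91970090142945 w 68.17358240649342
tcp 436.91970090142945 68.17358240649342 5.962474543413962
[(14, 146), (15, 387), (16, 106), (17, 3), (18, 0), (19, 0), (20, 0), (21, 0), (22, 0), (23, 0), (24, 0), (25, 0), (26, 0), (27, 0), (28, 0), (29, 0), (30, 13), (31, 21), (32, 31), (33, 38), (34, 46), (35, 51), (36, 38), (37, 54), (38, 42), (39, 59), (40, 45), (41, 47), (42, 59), (43, 55), (44, 47), (45, 59), (46, 53), (47, 73), (48, 45), (49, 70)]
```

Call:
arm_command(rows=[[0,[0.013,-0.003,0],[0,0,0]],[0,[0.026,-0.006,0],[0,0,0]],[0,[0.039,-0.009,0],[0,0,0]],[0,[0.052,-0.012,0],[0,0,0]],[0,[0.065,-0.015,0],[0,0,0]],[0,[0.078,-0.018,0],[0,0,0]],[0,[0.091,-0.021,0],[0,0,0]],[0,[0.104,-0.024,0],[0,0,0]],[0,[0.117,-0.027,0],[0,0,0]],[0,[0.13,-0.03,0],[0,0,0]],[0,[0.143,-0.033,0],[0,0,0]],[0,[0.143,-0.033,0],[0,0,0]]])

```text
time: 6.9
tool_pos: [0.4835, -0.0417, 0.0057]
tool_rot: [-0.0, 0.993, -0.114, -0.0]
contact_force: [-1.5, 1.0, 1.7]
gripper_width: 0.002
grasp_force: 0.7
```

```bash
python3 chk.py
```

```text
scene blank s [485.4 490.2 579.6 581. ] w [44.9 88.9] 919
stop s [628.1 667.2]
wrist blank s [487.5 492.9 593.3 594.4] w [44.9 87.6] 37171
tcp s 480.5632815936368 w 68.2093567393154
```

Now it moves. I'll take the last 16 mm or so gently.

Call:
arm_command(rows=[[0,[0.009,-0.002,0],[0,0,0]],[0,[0.018,-0.004,0],[0,0,0]],[0,[0.027,-0.006,0],[0,0,0]],[0,[0.034,-0.008,0],[0,0,0]],[0,[0.039,-0.009,0],[0,0,0]],[0,[0.042,-0.01,0],[0,0,0]],[0,[0.045,-0.0105,0],[0,0,0]],[0,[0.0465,-0.011,0],[0,0,0]],[0,[0.0465,-0.011,0],[0,0,0]]])

```text
time: 7.75
tool_pos: [0.4973, -0.0449, 0.0056]
tool_rot: [-0.0, 0.993, -0.114, 0.0]
contact_force: [-1.5, 1.0, -1.6]
gripper_width: 0.001
grasp_force: 0.9
```

Call:
arm_command(rows=[[0,[0.0016,-0.0004,0],[0,0,0]],[0,[0.0032,-0.0008,0],[0,0,0]],[0,[0.0032,-0.0008,0],[0,0,0]]])

```text
time: 8.0
tool_pos: [0.4982, -0.0451, 0.0057]
tool_rot: [0.0, 0.993, -0.114, 0.0]
contact_force: [-2.0, 1.1, -1.1]
gripper_width: -0.003
grasp_force: 1.0
```

Call:
arm_command(rows=[[0,[0.0016,-0.0004,0],[0,0,0]],[0,[0.0032,-0.0008,0],[0,0,0]],[0,[0.0032,-0.0008,0],[0,0,0]]])

```text
time: 8.25
tool_pos: [0.4993, -0.0454, 0.0058]
tool_rot: [-0.0, 0.993, -0.114, 0.0]
contact_force: [-2.3, 0.6, -1.4]
gripper_width: 0.001
grasp_force: 1.0
```

Call:
arm_command(rows=[[0,[0.0016,-0.0004,0],[0,0,0]],[0,[0.0032,-0.0008,0],[0,0,0]],[0,[0.0032,-0.0008,0],[0,0,0]]])

```text
time: 8.5
tool_pos: [0.5003, -0.0457, 0.0059]
tool_rot: [0.0, 0.993, -0.114, 0.0]
contact_force: [-1.9, -0.2, -0.9]
gripper_width: -0.0
grasp_force: 1.0
```

Call:
arm_command(rows=[[0,[0.0016,-0.0004,0],[0,0,0]],[0,[0.0032,-0.0008,0],[0,0,0]],[0,[0.0032,-0.0008,0],[0,0,0]]])

```text
time: 8.75
tool_pos: [0.5004, -0.0457, 0.0059]
tool_rot: [-0.0, 0.993, -0.114, -0.001]
contact_force: [-5.5, 0.6, 2.9]
gripper_width: 0.001
grasp_force: 2.9
```

Call:
arm_command(rows=[[0,[0.002,-0.0005,0],[0,0,0]],[0,[0.0045,-0.001,0],[0,0,0]],[0,[0.0045,-0.001,0],[0,0,0]],[0,[0.0045,-0.001,0],[0,0,0]]])

```text
time: 9.08
tool_pos: [0.5003, -0.0457, 0.0058]
tool_rot: [-0.0, 0.993, -0.114, -0.003]
contact_force: [-11.0, 2.2, 7.0]
gripper_width: 0.0
grasp_force: 5.7
```

```bash
python3 chk.py
```

```text
scene blank s [503.  507.5 580.1 581.3] w [44.9 89. ] 757
stop s [628.  667.1]
wrist blank s [504.9 510.1 606.2 609.5] w [44.8 87.6] 34180
tcp s 497.81522664129767 w 68.09445522378087
```

Call:
arm_command(rows=[[0,[-0.008,0.002,0],[0,0,0]],[0,[-0.03,0.007,0],[0,0,0]],[0,[-0.065,0.015,0],[0,0,0]],[0,[-0.1,0.023,0.1],[0,0,0]],[0,[-0.1,0.023,0.22],[0,0,0]],[0,[-0.1,0.023,0.35],[0,0,0]],[0,[-0.1,0.023,0.48],[0,0,0]],[0,[-0.1,0.023,0.6],[0,0,0]],[0,[-0.1,0.023,0.72],[0,0,0]],[0,[-0.1,0.023,0.85],[0,0,0]],[0,[-0.1,0.023,0.85],[0,0,0]],[0,[-0.1,0.023,0.85],[0,0,0]]])

```text
time: 10.18
tool_pos: [0.4746, -0.0398, 0.2653]
tool_rot: [0.001, 0.993, -0.114, 0.005]
contact_force: [0.5, -0.4, -0.5]
gripper_width: -0.001
grasp_force: 0.0
```

```bash
python3 chk.py; python3 - <<'E'
from m import *
e=np.array([.9744,-.225]);n_=np.array([.225,.9744])
for n in ('scene','wrist'):
    f=np.load(n+'.npz');P=pts(f);s=P[...,:2]@e*1000;w=P[...,:2]@n_*1000;z=P[...,2]*1000
    V=f['color'].max(2); m=(z>170)&(z<235)&(s>565)&(s<630)&(w>-45)&(w<45)&(V<80)
    if m.sum()<20: print(n,'no pad'); continue
    m=comp(m); Q=np.c_[s[m],w[m],z[m]]; A=np.c_[Q[:,1],np.ones(len(Q))]
    print(n,m.sum(),np.percentile(Q,[2,50,98],axis=0).round(1).tolist(),'slope',np.linalg.lstsq(A,Q[:,2],rcond=None)[0])
    print(np.argwhere(m).min(0),np.argwhere(m).max(0))
s=monitor.state();print(s['tool_pos'],s['joint_pos'].round(2))
cv2.imwrite('pics/c4.png',np.hstack([cv2.resize(np.load('scene.npz')['color'][130:330,210:410],(400,400)),cv2.resize(np.load('wrist.npz')['color'],(400,400))])[...,::-1])
E
```

```text
scene blank s [508.  509.4 580.2 581.5] w [44.5 88.9] 731
stop s [628.  667.2]
wrist blank s [509.6 510.8 601.6 606.1] w [44.6 87.6] 3793
stop s [629.3 665.1]
tcp s 469.1772683643289 w 68.0463844602575
scene 464 [[582.8, -16.6, 194.5], [598.9, 0.0, 208.7], [614.5, 14.5, 220.8]] slope [ -0.79034229 208.47363419]
[137 244] [164 268]
wrist 4867 [[582.4, -19.4, 194.8], [597.6, -2.0, 209.8], [613.2, 15.0, 219.9]] slope [ -0.73816854 207.76587906]
[  0 408] [ 69 489]
[ 0.4724388  -0.03925733  0.26051396] [-0.24 -0.35  1.89  0.    1.6   1.56]
```

View pics/c4.png

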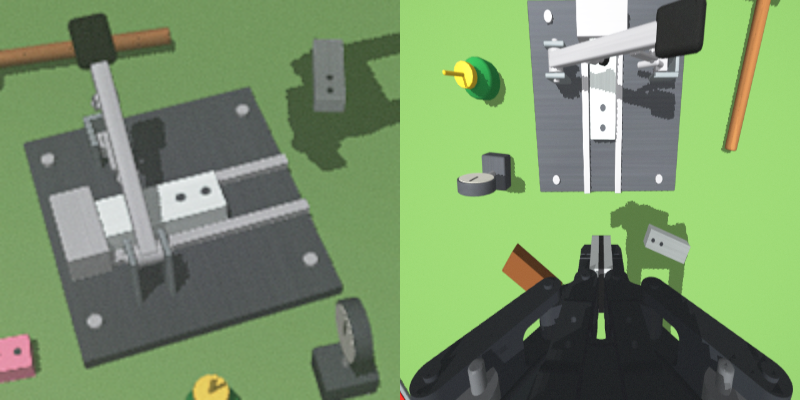

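The blank is home, with its nose against the stop at (100,215) left, and the lever is still up with its pad at (92,40). Next I'll tilt the tool square to the pad and go above it.

Call:
arm_command(rows=[[0,[0,0,0],[-0.433,0.1,0]],[0,[0,0,0],[-0.433,0.1,0]],[0,[0,0,0],[-0.433,0.1,0]],[0,[0,0,0],[-0.433,0.1,0]],[0,[0,0,0],[-0.433,0.1,0]],[0,[0,0,0],[-0.433,0.1,0]],[0,[0.1,-0.08,0],[-0.433,0.1,0]],[0,[0.2,-0.17,0],[-0.433,0.1,0]],[0,[0.3,-0.26,0],[-0.433,0.1,0]],[0,[0.369,-0.319,0],[-0.433,0.1,0]],[0,[0.369,-0.319,-0.1],[-0.433,0.1,0]],[0,[0.369,-0.319,-0.12],[-0.433,0.1,0]]])

```text
time: 11.28
tool_pos: [0.5811, -0.1356, 0.2182]
tool_rot: [0.339, 0.934, -0.107, -0.043]
contact_force: [-1.9, 0.4, -2.8]
gripper_width: -0.004
grasp_force: 0.0
```

```bash
python3 - <<'E'
from m import *
from scipy.spatial.transform import Rotation as Ro
e=np.array([.9744,-.225]);n_=np.array([.225,.9744])
f=grab('scene'); g=grab('wrist')
s=monitor.state(); q=s['tool_rot']; z=Ro.from_quat(np.r_[q[1:],q[0]]).as_matrix()[:,2]
p=s['tool_pos']*1000; t=p-24*z
for k,a in (('tcp',p),('tip',t)): print(k,a[:2]@e,a[:2]@n_,a[2])
print('tilt',z[:2]@e,np.degrees(np.arctan2(-z[:2]@n_,-z[2])),s['joint_pos'].round(2),s['contact_force'].round(1))
cv2.imwrite('pics/c5.png',np.hstack([cv2.resize(f['color'][100:300,210:410],(400,400)),cv2.resize(g['color'],(400,400))])[...,::-1])
E
```

```text
tcp 596.0212444352721 -0.6943725979151016 220.0483791286199
tip 596.1861227903076 14.75354541908727 238.41557329852253
tilt -0.006869931459806999 40.06585938669639 [-0.03  0.1   1.66 -0.68  1.55  1.84] [ 0.4 -0.5  0. ]
```

View pics/c5.png

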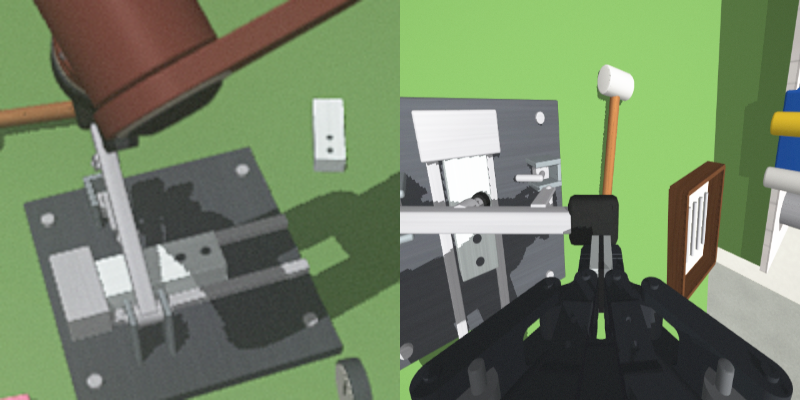

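The raised pad at (595,215) right lies straight under the shut fingertips. I'll approach to about 3 mm, then work out the pressing arc.

Call:
arm_command(rows=[[0,[-0.001,-0.026,-0.045],[0,0,0]],[0,[-0.003,-0.052,-0.09],[0,0,0]],[0,[-0.003,-0.052,-0.09],[0,0,0]],[0,[-0.003,-0.052,-0.09],[0,0,0]]])

```text
time: 11.72
tool_pos: [0.5814, -0.15, 0.1976]
tool_rot: [0.34, 0.934, -0.107, -0.039]
contact_force: [0.4, -0.7, 1.3]
gripper_width: 0.004
grasp_force: 0.0
```

```bash
cat > arc.py <<'E'
from m import *
from scipy.spatial.transform import Rotation as Ro
e=np.array([.9744,-.225]);n_=np.array([.225,.9744])
s=monitor.state(); q=s['tool_rot']; z=Ro.from_quat(np.r_[q[1:],q[0]]).as_matrix()[:,2]
p=s['tool_pos']*1000; S,W,Z=p[:2]@e,p[:2]@n_,p[2]; t0=np.arctan2(-z[:2]@n_,-z[2])
print(S,W,Z,t0,s['contact_force'].round(1),'wrist F')
a_now=t0
for phi in np.r_[np.arange(0,.8,.1),.74,.78]:
    a=.698-phi
    w=135.5-192*np.cos(a)-10*np.sin(a); zz=75+192*np.sin(a)-10*np.cos(a)
    d=598-S; dw=w-W; r=(t0-a)/(np.pi/2)
    print(round(phi,2),np.round([(d*e[0]+dw*n_[0])/300,(d*e[1]+dw*n_[1])/300,(zz-Z)/300],3).tolist(),np.round([r*e[0],r*e[1],0],3).tolist())
E
python3 arc.py
```

```text
600.2354529490822 -15.395993239004168 197.57237938010937 0.6985220963111176 [ 0.4 -0.7  1.3] wrist F
0.0 [-0.009, -0.007, -0.023] [0.0, -0.0, 0.0]
0.1 [-0.017, -0.042, -0.076] [0.062, -0.014, 0.0]
0.2 [-0.024, -0.072, -0.132] [0.124, -0.029, 0.0]
0.3 [-0.03, -0.096, -0.191] [0.186, -0.043, 0.0]
0.4 [-0.034, -0.114, -0.253] [0.248, -0.057, 0.0]
0.5 [-0.037, -0.126, -0.315] [0.31, -0.072, 0.0]
0.6 [-0.038, -0.132, -0.379] [0.373, -0.086, 0.0]
0.7 [-0.038, -0.132, -0.443] [0.435, -0.1, 0.0]
0.74 [-0.038, -0.13, -0.469] [0.459, -0.106, 0.0]
0.78 [-0.037, -0.127, -0.494] [0.484, -0.112, 0.0]
```

Call:
arm_command(rows=[[0,[-0.009,-0.007,-0.023],[0,0,0]],[0,[-0.013,-0.025,-0.05],[0.031,-0.007,0]],[0,[-0.017,-0.042,-0.076],[0.062,-0.014,0]],[0,[-0.02,-0.057,-0.104],[0.093,-0.021,0]],[0,[-0.024,-0.072,-0.132],[0.124,-0.029,0]],[0,[-0.027,-0.084,-0.162],[0.155,-0.036,0]],[0,[-0.03,-0.096,-0.191],[0.186,-0.043,0]],[0,[-0.032,-0.105,-0.222],[0.217,-0.05,0]],[0,[-0.034,-0.114,-0.253],[0.248,-0.057,0]],[0,[-0.0355,-0.12,-0.284],[0.279,-0.064,0]],[0,[-0.037,-0.126,-0.315],[0.31,-0.072,0]],[0,[-0.037,-0.126,-0.315],[0.31,-0.072,0]]])

```text
time: 12.72
tool_pos: [0.571, -0.1894, 0.1037]
tool_rot: [0.098, 0.988, -0.115, -0.01]
contact_force: [1.1, 0.6, 3.3]
gripper_width: 0.004
grasp_force: 1.4
```

```bash
python3 arc.py
```

```text
599.0362641019067 -56.029994503889704 103.73497751617607 0.19739869235324306 [1.1 0.6 3.3] wrist F
0.0 [0.025, 0.124, 0.29] [-0.311, 0.072, 0.0]
0.1 [0.017, 0.089, 0.237] [-0.249, 0.057, 0.0]
0.2 [0.01, 0.059, 0.181] [-0.186, 0.043, 0.0]
0.3 [0.005, 0.035, 0.122] [-0.124, 0.029, 0.0]
0.4 [0.0, 0.017, 0.06] [-0.062, 0.014, 0.0]
0.5 [-0.002, 0.005, -0.003] [-0.0, 0.0, 0.0]
0.6 [-0.004, -0.001, -0.066] [0.062, -0.014, 0.0]
0.7 [-0.004, -0.001, -0.13] [0.124, -0.029, 0.0]
0.74 [-0.003, 0.001, -0.156] [0.149, -0.034, 0.0]
0.78 [-0.003, 0.004, -0.181] [0.173, -0.04, 0.0]
```

Call:
arm_command(rows=[[0,[-0.001,0,-0.033],[0.031,-0.007,0]],[0,[-0.001,0,-0.066],[0.062,-0.014,0]],[0,[-0.001,0,-0.098],[0.093,-0.021,0]],[0,[-0.001,0,-0.13],[0.124,-0.029,0]],[0,[-0.001,0.001,-0.145],[0.137,-0.032,0]],[0,[-0.001,0.001,-0.156],[0.149,-0.034,0]],[0,[-0.001,0.002,-0.163],[0.155,-0.035,0]],[0,[-0.001,0.002,-0.17],[0.155,-0.036,0]],[0,[-0.001,0.002,-0.17],[0.155,-0.036,0]]])

```text
time: 13.47
tool_pos: [0.574, -0.1899, 0.0566]
tool_rot: [-0.023, 0.993, -0.114, 0.007]
contact_force: [1.0, -3.8, 8.5]
gripper_width: -0.0
grasp_force: 4.6
```

Call:
arm_command(rows=[[0,[0,0,-0.006],[0,0,0]],[0,[0,0,-0.012],[0,0,0]],[0,[0,0,-0.012],[0,0,0]]])

```text
time: 13.72
tool_pos: [0.5741, -0.1899, 0.0552]
tool_rot: [-0.023, 0.993, -0.114, 0.007]
contact_force: [-5.2, -2.0, 17.7]
gripper_width: 0.001
grasp_force: 8.9
```

Call:
arm_command(rows=[[0,[0,0,-0.006],[0,0,0]],[0,[0,0,-0.01],[0,0,0]],[0,[0,0,-0.01],[0,0,0]]])

```text
time: 13.97
tool_pos: [0.5742, -0.19, 0.0544]
tool_rot: [-0.023, 0.993, -0.114, 0.006]
contact_force: [-10.5, -0.0, 28.1]
gripper_width: -0.001
grasp_force: 14.1
```

Hard stop reached. I'll lift slowly and see whether the catch holds.

Call:
arm_command(rows=[[0,[0,0,0.01],[0,0,0]],[0,[0,0,0.02],[0,0,0]],[0,[0,0,0.03],[0,0,0]],[0,[0,0,0.04],[0,0,0]],[0,[0,0,0.06],[0,0,0]],[0,[0,0,0.09],[0,0,0]],[0,[0,0,0.09],[0,0,0]]])

```text
time: 14.55
tool_pos: [0.5724, -0.1879, 0.0758]
tool_rot: [-0.025, 0.993, -0.114, 0.005]
contact_force: [1.1, -0.9, 0.3]
gripper_width: -0.001
grasp_force: 0.0
```

Call:
arm_command(rows=[[0,[0,0,0.1],[0,0,0]],[0,[0,0,0.2],[0,0,0]],[0,[0,0,0.3],[0,0,0]],[0,[-0.1,0.02,0.4],[0,0,0]],[0,[-0.2,0.04,0.5],[0,0,0]],[0,[-0.3,0.06,0.6],[0,0,0]],[0,[-0.4,0.08,0.6],[0,0,0]],[0,[-0.5,0.1,0.6],[0,0,0]],[0,[-0.5,0.1,0.6],[0,0,0]],[0,[-0.5,0.1,0.6],[0,0,0]]])

```text
time: 15.38
tool_pos: [0.4198, -0.1571, 0.2524]
tool_rot: [-0.025, 0.993, -0.115, 0.003]
contact_force: [0.2, 0.2, 0.2]
gripper_width: -0.0
grasp_force: 0.0
```

```bash
python3 chk.py; python3 - <<'E'
from m import *
e=np.array([.9744,-.225]);n_=np.array([.225,.9744])
f=np.load('scene.npz');P=pts(f);s=P[...,:2]@e*1000;w=P[...,:2]@n_*1000;z=P[...,2]*1000
m=(s>575)&(s<620)&(w<-15)&(w>-90)&(z>78)&(z<230)&(f['color'].max(2)<90); print('pad',m.sum(),np.percentile(np.c_[s[m],w[m],z[m]],[2,50,98],axis=0).round(1).tolist())
cv2.imwrite('pics/c6.png',np.hstack([cv2.resize(f['color'][100:360,180:420],(400,430)),cv2.resize(np.load('wrist.npz')['color'],(400,430))])[...,::-1])
E
```

```text
scene blank s [507.7 509.3 583.1 584.3] w [44.7 88.9] 769
stop s [623.4 667.2]
wrist blank s [508.7 509.8 594.2 596.7] w [44.  87.2] 3861
stop s [628.5 638.8]
tcp s 445.64339905033114 w -58.79544187051459
pad 284 [[582.9, -71.2, 82.1], [599.3, -49.2, 92.1], [614.7, -30.2, 95.4]]
```

View pics/c6.png

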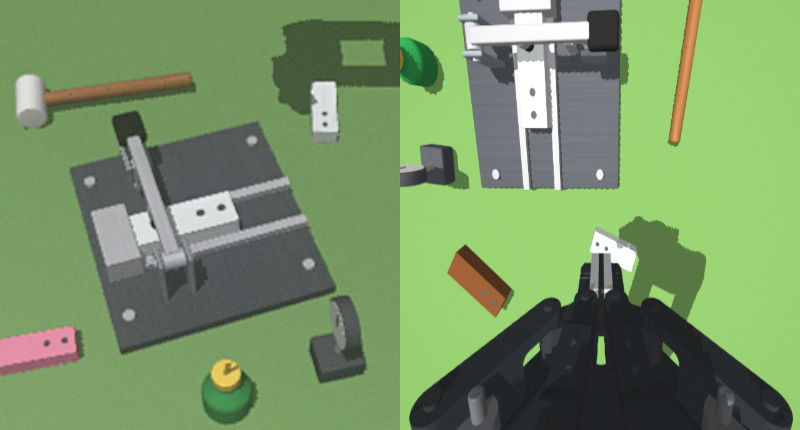

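The lever is latched, with its pad at (130,130) left and about 92 mm high. The blank is still against the stop at (135,235), and the bystanders are untouched.

```bash
python3 -c "
from plant import manip
print(manip.job_done())"
```

```text
the job is handed in; nothing more can be done
None
```

The job is handed in at about 15.5 s: the blank is flush against the end stop and the clamp lever is latched down on it by its own catch, with the oiler, dial gauge and mallet left where they were.

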